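Fit the T-handle hex key into the turntable's hub socket

TASK

The pouring turntable has to be adjusted before the next canvas goes on. Take the big T-handle hex key out of the wooden rack and fit it into the six-sided socket sunk in the turntable's centre hub, turning it until it drops in fully home, with its collar down on the hub. Leave the key standing there by itself.

Things in the scene. Friction and masses are not known exactly. Their poses are not given: they have to be found in the camera images.
- hexkey: Big steel T-key (about 0.35 kg) standing in a rack hole: the one with the 110 mm cross-bar. Origin: lower tip; z up the shank, x along the bar. Bar 18 x 18 mm, centred 112 mm above the tip, on an 18 mm stem; collar 54 mm wide from 60 to 68 mm. Shank: hexagon 24 mm across flats, flats facing +x and -x; its last 14 mm taper to 10 mm. Lift 65 mm to clear the rack.
- rack: Plywood rack, 90 x 260 mm, top face 85 mm above the table; origin under its centre on the table, row of three holes along y, 90 mm apart. Three keys hang in them by their collars, tips 25 mm above the table, in any order: the big T-key, a smaller T-key with a 56 mm bar and a tool with a round black knob (neither fits).
- turntable: Fixed round aluminium plate 262 mm across, top 55 mm above the table, with a dark hub 76 mm wide rising to 85 mm in its middle. Origin: centre, on the table. The socket's flats face this body's +x and -x: the key fits when the x axes differ by a multiple of 60 degrees (12 degrees play). Dark spots near the rim are only marks; a small cup stands on it.
- socket (a point): Centre of the socket's mouth on the hub's top, 85 mm above the table; axes as the turntable. A round bore 44 mm wide goes 15 mm down to a steel ledge with the hexagon hole, 26.4 mm across flats, to 67 mm below the mouth. Turned wrongly the key stops on the ledge, tip 29 mm below the mouth; fully home its collar rests on the hub, tip 60 mm below.
Mind the look-alikes: they are no part of the job. What is shaped like the hexkey but blue or red is not meant.

How it is judged:
At the end, for the whole second after the job is handed in: The big hex key stands in the hub's socket: its tip at least 48 mm below the socket's mouth (60 mm is fully home, so within 12 mm), within 12 mm of the socket's axis, upright within 10 degrees, and at rest (z of hexkey in the frame of socket below -0.048 m and horizontal distance between hexkey and socket below 0.012 m and angle between hexkey's own z axis and vertical below 0.175 rad and linear speed of hexkey below 0.02 m/s); the robot touches nothing.
It also fails if it takes over 38 s, if anything falls off the work surface, if the arm or the gripper's body presses on something with over 40 N, if the wrist force passes 120 N, or if a joint passes its speed limit or range.

ROBOT

A 7-joint arm with a two-finger parallel gripper is mounted at the origin on the work surface. World frame = base frame: x ahead of the robot, y to its left, z up, the work surface at z = 0. Lengths are in m, angles in rad, forces in N, time in s.
With the tool pointing down it reaches from about 0.425 to 0.925 m from the base axis. Payload 6.8 kg.
Tool frame: the origin (TCP) lies between the finger pads; the fingertips stand 11 mm ahead of it and the grasp point (between the pads) lies 8 mm behind it; z points along the fingers, y is the line along which they close (so a half turn about z gives the same grasp; the last joint's range is limited). The gripper opens to 85 mm and grips with 20 to 120 N. Pads are 22 mm wide; open, the fingers measure 114 mm over their backs; the gripper's body (76 mm by 85 mm) begins 54 mm behind the grasp point. The pads swing forward as they close: fully open they stand 13 mm farther back than shut.
Start: joints at [1.006, 0.477, 0.022, 1.555, -0.011, 1.109, -0.083], TCP at [0.298, -0.606, 0.242] pointing down, gripper open.
Joint ranges: [-2.96, 2.96], [-0.34, 2.1], [-1.41, 1.46], [0.24, 2.44], [-1.37, 4.51], [0.17, 1.92], [-2.96, 2.96]. Speed limits (rad/s): [2.39, 2.39, 3.14, 3.14, 3.14, 3.14, 3.14].

INTERFACE

Orientations are given as a rotation vector (axis times angle).
In Python, from bench import r gives the robot as it stands.
- The arm moves only by the tool send_rows, never from a script. Its argument "deltas" is a list of rows, each an object of numbers: "dx", "dy", "dz": the shift along the world's x, y, z in mm; "rx", "ry", "rz": the turn, a rotation vector about the world's x, y, z in degrees. A call has 1 to 5 rows; each row is the pose to reach, as a shift and turn from the pose commanded when the call began; what a row does not reach only later rows make up. A row lasts 1/12 s, in which the tool goes at most 41.7 mm and 7.16 degrees, less where a joint would pass 70% of its speed; a pose out of reach is approached as far as the arm can. A call with a gripper value outside its range is refused whole. "jaw" is the finger opening in mm, from 0 to 85.4, set as the call begins (left out, the last holds). The fingers move at their own pace and stop on an object; "newtons" is the grip in N (left out, the last holds). Time passes only in rows, so rows that repeat a pose let the fingers close. It gives the time, the measured TCP pose, the force, the opening and the grip force at its end, in the units of the state.
- r.get_obs(): the state, without advancing time (a new reading comes with each control period).
- r.grab_frame(name): name is "side" or "top"; returns a dict with "frame" (384x512x3 uint8, blue, green, red), "z_map" (384x512 float32, m along the optical axis (not along the pixel's ray), 0 where there is no reading), "vertical_fov" (degrees; the focal length in pixels is half the picture's height over the tangent of half this angle, whatever the lens; pixels are square), "cx", "cy" (the principal point, pixels), "distortion" ([k1, k2, p1, p2, k3] as OpenCV has them; the pictures are not rectified), "xyz" and "orientation" of the camera in the world. Camera axes: x right, y down, z forward; pixel columns grow to the right and rows downward; lengths in m; the calibration is good to about 2 mm. A picture is of the moment at which its call begins.
- r.hand_in(): hands the job in; it is judged then, once.
The state is a dict: "clock": time; "joints": joint angles; "qvel": joint speeds; "tau": joint torques, N m; "tcp_pos": TCP position; "orientation": TCP orientation; "contact_force": force on the tool from outside, world axes, zero at the start; "moment": the same for the moment, N m; "grip_width": finger opening in m; "gripper_force": force on a finger pad.
Only numpy, scipy, OpenCV 4.12 (cv2) and the standard library are available. Lean on these libraries where they do the work, as an engineer would, in place of code of your own. Each camera call takes 0.05 s, during which the arm holds its last target. There are 200 camera calls.

## Working session

There is one attempt and no reset: what is moved stays moved. The work goes in short steps, Python scripts to look and compute and a tool call to move; the robot and the scene stay as the last step left them, time stands still between calls to the robot, and variables do not carry over. Pictures are saved under pics/ and viewed, at most 10 in all, crops included, and the job is handed in when it is done.

Besides the shell and the picture viewer there is one more tool, called after ">>>" as name(argument=value, ...) on one line, values as JSON. send_rows: Moves the arm, as the interface text tells. Its arguments: {"type":"object","properties":{"deltas":{"type":"array","items":{"type":"object","properties":{"dx":{"type":"number"},"dy":{"type":"number"},"dz":{"type":"number"},"rx":{"type":"number"},"ry":{"type":"number"},"rz":{"type":"number"}}}},"jaw":{"type":"number"},"newtons":{"type":"number"}},"required":["deltas"]}

```bash
ls; mkdir -p pics
cat > h.py <<'E'
import numpy as np, cv2
from scipy.spatial.transform import Rotation as R
from bench import r
def grab(n):
    f=r.grab_frame(n); h,w=f['z_map'].shape
    F=h/2/np.tan(np.radians(f['vertical_fov'])/2)
    f['K']=np.array([[F,0,f['cx']],[0,F,f['cy']],[0,0,1]]); f['D']=np.array(f['distortion'],float)
    o=np.array(f['orientation'],float); f['R']=R.from_rotvec(o).as_matrix() if o.size==3 else o.reshape(3,3)
    f['t']=np.array(f['xyz']); return f
def cloud(f):
    h,w=f['z_map'].shape; v,u=np.mgrid[:h,:w]
    p=cv2.undistortPoints(np.stack([u,v],-1).reshape(-1,1,2).astype(float),f['K'],f['D']).reshape(h,w,2)
    z=f['z_map'][...,None]
    P=np.concatenate([p*z,z],-1)@f['R'].T+f['t']; P[f['z_map']==0]=np.nan; return P
E
python3 - <<'E'
from h import *
print(r.get_obs())
for n in('side','top'):
    f=grab(n); cv2.imwrite(f'pics/{n}0.png',f['frame']); np.savez(f'{n}0.npz',P=cloud(f),f=f['frame'])
    print(n,f['t'],f['orientation'],f['K'][0,0],f['D'])
E
```

```text
pics
{'clock': 0.0, 'joints': array([ 1.00588308,  0.47777601,  0.02234643,  1.55647735, -0.01151217,
        1.10928804, -0.0831218 ]), 'qvel': array([ 0.00105098,  0.00094977, -0.00032147, -0.00133741, -0.00105725,
        0.00062943, -0.00062887]), 'tau': array([-1.43789093e-03, -5.96447539e+01,  1.60782795e+00, -2.81191278e+01,
        1.26418151e-02,  9.34084004e-03, -2.07858102e-05]), 'tcp_pos': array([ 0.29746586, -0.60527194,  0.24133104]), 'orientation': array([-3.05830962e+00, -7.10925514e-01,  8.40037352e-04]), 'contact_force': array([-0.60387435,  0.28780425, -0.19367755]), 'moment': array([-0.05562677,  0.02151186,  0.02924771]), 'gripper_force': 0.0, 'grip_width': 0.08542766827353314}
side [0.08806243 0.73780747 0.62231581] [-0.8352833   2.40625141 -1.28848857] 392.08286172624815 [0.01972999 0.         0.         0.         0.        ]
top [0.45772941 0.0898241  1.19792209] [-2.1840565   2.15949509 -0.08781831] 409.7778375011595 [-0.01154967  0.          0.          0.          0.        ]
```

View pics/top0.png

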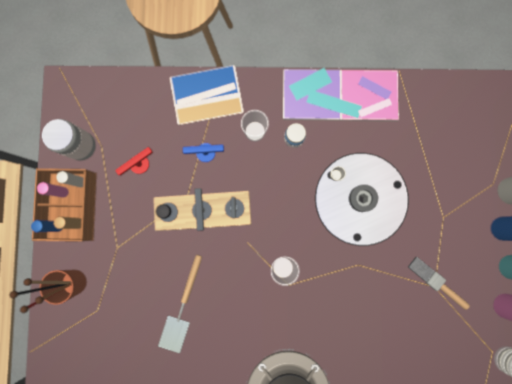

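View pics/side0.png

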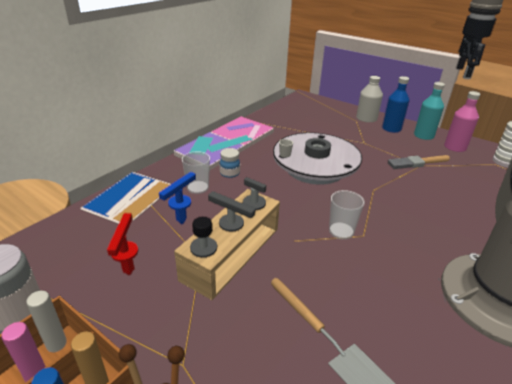

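The top view shows the big T-key in the middle rack hole (about 199,210), with the knob at (166,211) and the small T at (235,207). The hub is at about (362,198). The side view agrees: the long bar is in the middle, and the blue and red T's are separate.

Run:
```python
from h import *
for n in('top','side'):
    d=np.load(n+'0.npz'); P=d['P']; z=P[...,2]; V=np.zeros(z.shape,bool)
    if n=='top': V[165:250,145:260]=1; T=np.s_[140:255,300:420]
    else: V[180:300,170:290]=1; T=np.s_[120:190,265:370]
    # bar top
    m=V&(z>.165)&(z<.21); k,lab,st,c=cv2.connectedComponentsWithStats(m.astype(np.uint8))
    for i in range(1,k):
        if st[i,4]<10: continue
        p=P[lab==i]; q=p[p[:,2]>np.median(p[:,2])-.006]; (cx,cy),(a,b),an=cv2.minAreaRect((q[:,:2]*1000).astype(np.float32))
        w,v=np.linalg.eigh(np.cov(q[:,:2].T)); print(n,'bar',st[i,4],c[i].round(1),'rect',round(cx,1),round(cy,1),round(a,1),round(b,1),'med z',np.median(p[:,2]).round(4),'dir',np.degrees(np.arctan2(v[1,1],v[0,1])).round(1))
    m=V&(abs(z-.085)<.006); q=P[m]; print(n,'rack',cv2.minAreaRect((q[:,:2]*1000).astype(np.float32)), np.median(q[:,2]))
    p=P[T].reshape(-1,3)
    for lo,hi in((.045,.065),(.078,.092)):
        q=p[(p[:,2]>lo)&(p[:,2]<hi)]
        if lo>.07:
            c0=np.median(q[:,:2],0); q=q[np.linalg.norm(q[:,:2]-c0,axis=1)<.05]
        print(n,'circle',cv2.minEnclosingCircle((q[:,:2]*1000).astype(np.float32)),np.median(q[:,2]).round(4),len(q))
        if lo<.07: print(cv2.fitEllipse(cv2.convexHull((q[:,:2]*1000).astype(np.float32))))
        else: print(cv2.fitEllipse(cv2.convexHull((q[:,:2]*1000).astype(np.float32))))
    if n=='top':
        print((z[192:206,354:372]*1000).round(0).astype(int))
t=np.load('top0.npz')['f'][183:213,346:378]; s=np.load('side0.npz')['f'][132:164,300:336]
g=lambda x:cv2.resize(cv2.convertScaleAbs(x,alpha=2.2),(400,400),interpolation=cv2.INTER_CUBIC)
cv2.imwrite('pics/hub.png',np.hstack([g(t),g(s)]))
```

```text
top rack ((509.01495361328125, 245.14524841308594), (90.35801696777344, 260.4002685546875), 4.53729248046875) 0.08400081608587051
top circle ((586.6600341796875, -161.92054748535156), 182.99952697753906) 0.0539 6115
((576.3795776367188, -168.45846557617188), (260.1664733886719, 364.794677734375), 137.13674926757812)
top circle ((548.7618408203125, -197.33509826660156), 38.7041130065918) 0.0836 419
((548.2286987304688, -197.76174926757812), (75.12079620361328, 76.10679626464844), 31.614431381225586)
[[                  82                   77                   85
                    85                   70                   69
                    72                   67                   68
                    68                   67                   66
                    67                   69                   68
                    76                   82                   86]
 [                  83                   83                   83
                    81                   69                   68
                    71                   66                   51
          
[... 4731 characters left out ...]
             69
                    69                   85                   85
                    83                   83                   84]]
side rack ((569.6171875, 248.5209197998047), (214.3403778076172, 263.0420227050781), 4.3287672996521) 0.08634479553384317
side circle ((550.0110473632812, -198.264404296875), 134.46018981933594) 0.0568 2663
((549.529541015625, -198.76904296875), (259.3033142089844, 267.2986755371094), 29.709815979003906)
side circle ((549.4793701171875, -196.2990264892578), 39.96779251098633) 0.0859 227
((550.5377197265625, -192.96310424804688), (64.80839538574219, 80.09720611572266), 55.46283721923828)<stdin>:22: RuntimeWarning: invalid value encountered in cast
```

View pics/hub.png

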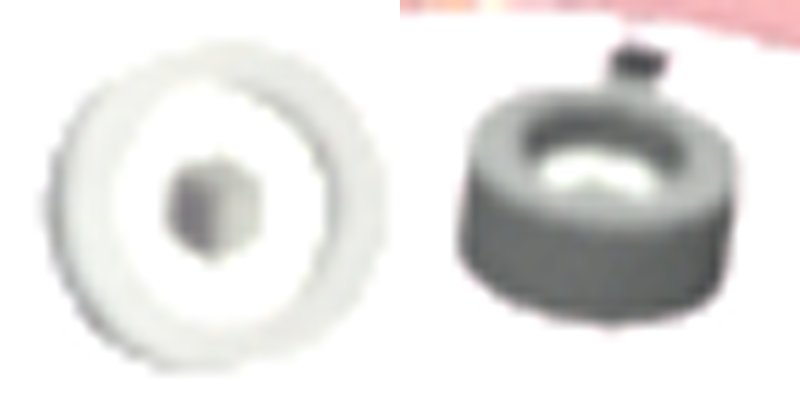

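The hub crop shows the hexagon hole on the bright ledge, with corners near the top and bottom of the crop (about 362,194 and 362,203 in the full picture). Next I fit its angle and measure the bar at z ≈ 0.146.

```bash
cat > fit.py <<'E'
from h import *
from scipy.optimize import minimize
def hexfit(n='top',N=5,c0=(.549,-.1975)):
    fs=[grab(n) for _ in range(N)]; f=fs[0]
    g=np.mean([cv2.cvtColor(x['frame'],cv2.COLOR_BGR2GRAY).astype(float) for x in fs],0)
    # sample image on plane z=.070 at 0.5 mm
    s=np.arange(-.02,.02001,.0005); X,Y=np.meshgrid(s+c0[0],s+c0[1],indexing='ij')
    W=np.stack([X,Y,np.full_like(X,.070)],-1).reshape(-1,3)
    uv=cv2.projectPoints((W-f['t'])@f['R'],np.zeros(3),np.zeros(3),f['K'],f['D'])[0].reshape(*X.shape,2).astype(np.float32)
    I=cv2.remap(g.astype(np.float32),uv,None,cv2.INTER_CUBIC)
    def cost(p,full=False):
        x,y,a,lo,hi=p; d=-1e9
        for k in range(6):
            t=a+k*np.pi/3; d=np.maximum(d,(X-x)*np.cos(t)+(Y-y)*np.sin(t))
        m=1/(1+np.exp(-(d-.0132)/.0008))
        return m
    def c(p):
        m=cost(p); A=np.stack([m.ravel(),1-m.ravel()],1)
        w=(np.hypot(X-c0[0],Y-c0[1])<.0185).ravel()
        b=np.linalg.lstsq(A[w],I.ravel()[w],rcond=None)[0]
        return np.mean((A[w]@b-I.ravel()[w])**2)
    best=[]
    for a in range(0,60,5):
        q=minimize(lambda p:c([c0[0]+p[0]/1e3,c0[1]+p[1]/1e3,np.radians(p[2]*10),0,0]),[0,0,a/10],method='Nelder-Mead')
        best.append((round(q.fun,2),round((q.x[2]*10)%60,1),(q.x[:2]+np.array(c0)*1e3).round(1)))
    return sorted(best,key=lambda t:t[0])[:6:2]
E
python3 - <<'E'
from fit import *
print(hexfit())
for n in('top','side'):
    d=np.load(n+'0.npz'); P=d['P']; z=P[...,2]; V=np.zeros(z.shape,bool)
    if n=='top': V[165:250,145:260]=1
    else: V[180:300,170:290]=1
    m=V&(z>.138)&(z<.153); k,lab,st,c=cv2.connectedComponentsWithStats(m.astype(np.uint8))
    for i in range(1,k):
        if st[i,4]<10: continue
        q=P[lab==i]; (cx,cy),(a,b),an=cv2.minAreaRect((q[:,:2]*1000).astype(np.float32))
        w,v=np.linalg.eigh(np.cov(q[:,:2].T)); print(n,'bar',st[i,4],c[i].round(1),'mean',q.mean(0).round(4),'rect',round(cx,1),round(cy,1),round(a,1),round(b,1),'dir',np.degrees(np.arctan2(v[1,1],v[0,1])).round(1))
E
```

```text
[(np.float64(212.26), np.float64(24.6), array([ 547.3, -197.7])), (np.float64(212.26), np.float64(24.6), array([ 547.3, -197.7])), (np.float64(212.26), np.float64(24.6), array([ 547.3, -197.7]))]
top bar 301 [198.3 208.8] mean [0.5089 0.2441 0.1446] rect 509.0 244.4 109.0 18.5 dir -175.4
top bar 97 [232.8 207.2] mean [0.5141 0.1554 0.1446] rect 516.1 155.0 54.3 10.5 dir -177.5
top bar 138 [162.8 210.9] mean [0.5022 0.3344 0.1502] rect 503.6 336.3 34.0 37.1 dir 100.0
side bar 120 [255.8 183.7] mean [0.5094 0.1581 0.1442] rect 514.3 155.8 54.2 13.8 dir -173.7
side bar 420 [231.6 202.7] mean [0.5051 0.2465 0.1454] rect 508.4 244.0 110.1 19.5 dir -175.1
side bar 130 [202.  229.3] mean [0.4933 0.3452 0.1458] rect 496.0 342.5 37.5 19.9 dir -136.4
```

>>> send_rows(deltas=[{"dz": 40},{"dz": 70},{"dx": 20,"dy": 30,"dz": 70},{"dx": 40,"dy": 65,"dz": 70},{"dx": 60,"dy": 100,"dz": 70}], jaw=55, newtons=80)

```text
$.deltas[0]: bad value
```

>>> send_rows(deltas=[{"dx": 21,"dy": 35,"rz": -4},{"dx": 42,"dy": 70,"rz": -8},{"dx": 63,"dy": 105,"rz": -12},{"dx": 84,"dy": 140,"rz": -16},{"dx": 105,"dy": 175,"rz": -20}])

```text
$.deltas[0]: bad value
```

>>> send_rows(deltas=[{"dx": 15,"dy": 38,"rz": -1},{"dx": 30,"dy": 76,"rz": -1.6},{"dx": 40,"dy": 116,"rz": -1.6},{"dx": 45,"dy": 156,"rz": -1.6},{"dx": 46,"dy": 196,"rz": -1.6}])

```text
$.deltas[0]: bad value
```

>>> send_rows(deltas=[{"dy": 40},{"dy": 80},{"dy": 120},{"dy": 160},{"dy": 200}])

```text
$.deltas[0]: bad value
```

```bash
cat > st.py <<'E'
from h import *
def st():
    o=r.get_obs(); M=R.from_rotvec(o['orientation']).as_matrix()
    print('t',round(o['clock'],2),'tcp',(o['tcp_pos']*1e3).round(1),'yaw_y',np.degrees(np.arctan2(M[1,1],M[0,1])).round(1),'z',M[:,2].round(3),'F',np.round(o['contact_force'],1),'M',np.round(o['moment'],2),'w',round(o['grip_width']*1e3,1),'g',round(o['gripper_force'],1),'q',o['joints'].round(2))
E
python3 -c "
from st import *; st()"
```

```text
t 0.35 tcp [ 297.7 -605.7  242.1] yaw_y -63.8 z [-0.  0. -1.] F [-1.4  0.3  0.4] M [-0.01 -0.04 -0.  ] w 85.6 g 0.0 q [ 1.01  0.48  0.02  1.56 -0.01  1.11 -0.08]
```

>>> send_rows(deltas=[{"dx": 0,"dy": 0,"dz": 40,"rx": 0,"ry": 0,"rz": 0},{"dx": 0,"dy": 0,"dz": 70,"rx": 0,"ry": 0,"rz": 0},{"dx": 20,"dy": 30,"dz": 70,"rx": 0,"ry": 0,"rz": 0},{"dx": 40,"dy": 65,"dz": 70,"rx": 0,"ry": 0,"rz": 0},{"dx": 60,"dy": 100,"dz": 70,"rx": 0,"ry": 0,"rz": 0}], jaw=55, newtons=80)

```text
clock: 0.77
tcp_pos: [0.3579, -0.5053, 0.3129]
orientation: [3.059, 0.708, 0.001]
contact_force: [1.4, 0.8, -0.3]
grip_width: 0.0546
gripper_force: 0.0
```

Next, towards the rack: (509, 244.5), a turn of -21.6°, z 312.

>>> send_rows(deltas=[{"dx": 21,"dy": 35,"dz": 0,"rx": 0,"ry": 0,"rz": -4},{"dx": 42,"dy": 70,"dz": 0,"rx": 0,"ry": 0,"rz": -8},{"dx": 63,"dy": 105,"dz": 0,"rx": 0,"ry": 0,"rz": -12},{"dx": 84,"dy": 140,"dz": 0,"rx": 0,"ry": 0,"rz": -16},{"dx": 105,"dy": 175,"dz": 0,"rx": 0,"ry": 0,"rz": -20}])

```text
clock: 1.18
tcp_pos: [0.4634, -0.329, 0.3126]
orientation: [3.137, 0.163, 0.001]
contact_force: [0.7, -0.3, -0.6]
grip_width: 0.0549
gripper_force: 0.0
```

>>> send_rows(deltas=[{"dx": 15,"dy": 38,"dz": 0,"rx": 0,"ry": 0,"rz": -1},{"dx": 30,"dy": 76,"dz": 0,"rx": 0,"ry": 0,"rz": -1.6},{"dx": 40,"dy": 116,"dz": 0,"rx": 0,"ry": 0,"rz": -1.6},{"dx": 45,"dy": 156,"dz": 0,"rx": 0,"ry": 0,"rz": -1.6},{"dx": 46,"dy": 196,"dz": 0,"rx": 0,"ry": 0,"rz": -1.6}])

```text
clock: 1.6
tcp_pos: [0.5094, -0.1325, 0.3124]
orientation: [-3.139, -0.126, -0.001]
contact_force: [1.4, -0.5, 0.4]
grip_width: 0.0549
gripper_force: 0.0
```

>>> send_rows(deltas=[{"dx": 0,"dy": 40,"dz": 0,"rx": 0,"ry": 0,"rz": 0},{"dx": 0,"dy": 80,"dz": 0,"rx": 0,"ry": 0,"rz": 0},{"dx": 0,"dy": 120,"dz": 0,"rx": 0,"ry": 0,"rz": 0},{"dx": 0,"dy": 160,"dz": 0,"rx": 0,"ry": 0,"rz": 0},{"dx": 0,"dy": 200,"dz": 0,"rx": 0,"ry": 0,"rz": 0}])

```text
clock: 2.02
tcp_pos: [0.5084, 0.067, 0.3126]
orientation: [3.139, 0.125, 0.001]
contact_force: [0.7, -0.1, -0.5]
grip_width: 0.0547
gripper_force: 0.0
```

```bash
cat > st.py <<'E'
from h import *
def st():
    o=r.get_obs(); M=R.from_rotvec(o['orientation']).as_matrix()
    print('t',round(o['clock'],2),'tcp',(o['tcp_pos']*1e3).round(1),'yaw_y',np.degrees(np.arctan2(M[1,1],M[0,1])).round(1),'z',M[:,2].round(3),'F',np.round(o['contact_force'],1),'M',np.round(o['moment'],2),'w',round(o['grip_width']*1e3,1),'g',round(o['gripper_force'],1),'q',o['joints'].round(2))
E
python3 -c "
from st import *; st()"
```

```text
t 2.02 tcp [508.4  67.  312.6] yaw_y -85.4 z [ 0.001 -0.    -1.   ] F [ 0.7 -0.1 -0.5] M [ 0.03 -0.06  0.  ] w 54.7 g 0.0 q [ 0.05  0.17 -0.34  1.83  0.06  1.15 -1.8 ]
```

>>> send_rows(deltas=[{"dx": 0,"dy": 40,"dz": 0,"rx": 0,"ry": 0,"rz": 0},{"dx": 0,"dy": 80,"dz": 0,"rx": 0,"ry": 0,"rz": 0},{"dx": 0,"dy": 120,"dz": 0,"rx": 0,"ry": 0,"rz": 0},{"dx": 0,"dy": 158,"dz": 0,"rx": 0,"ry": 0,"rz": 0},{"dx": 0,"dy": 178.5,"dz": -15,"rx": 0,"ry": 0,"rz": 0}])

```text
clock: 2.43
tcp_pos: [0.5088, 0.25, 0.3001]
orientation: [-3.134, -0.133, -0.008]
contact_force: [1.3, 1.9, -0.0]
grip_width: 0.0551
gripper_force: 0.0
```

>>> send_rows(deltas=[{"dx": 0,"dy": 0,"dz": -35,"rx": 0,"ry": 0,"rz": 0},{"dx": 0,"dy": 0,"dz": -70,"rx": 0,"ry": 0,"rz": 0},{"dx": 0,"dy": 0,"dz": -95,"rx": 0,"ry": 0,"rz": 0},{"dx": 0,"dy": 0,"dz": -100,"rx": 0,"ry": 0,"rz": 0},{"dx": 0,"dy": 0,"dz": -100,"rx": 0,"ry": 0,"rz": 0}])

```text
clock: 2.85
tcp_pos: [0.5078, 0.243, 0.1958]
orientation: [3.138, 0.125, -0.005]
contact_force: [-0.3, 0.0, 0.2]
grip_width: 0.0549
gripper_force: 0.0
```

Run:
```python
from st import *; st()
f=grab('side'); cv2.imwrite('pics/s1.png',cv2.resize(f['frame'][90:300,140:320],None,fx=2.8,fy=2.8))
```

```text
t 2.85 tcp [507.8 243.  195.8] yaw_y -85.4 z [-0.003 -0.002 -1.   ] F [-0.3  0.   0.2] M [-0.02 -0.01  0.02] w 54.9 g 0.0 q [-0.22  0.38 -0.42  1.85  0.19  0.96 -2.21]
```

View pics/s1.png

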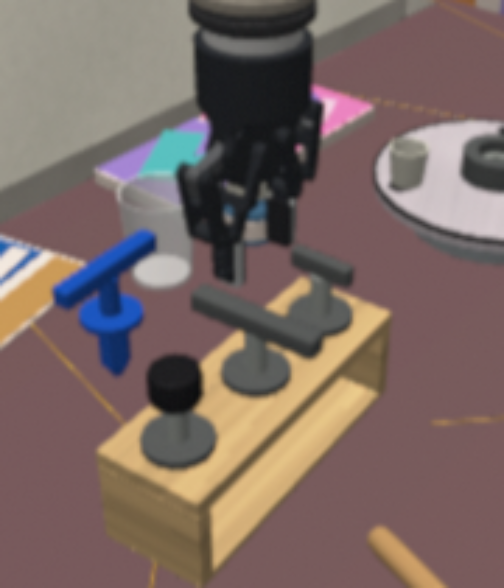

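The crop shows the open fingers (230,265 and 280,235) above the middle T-key's bar (255,320), spanning it and clear of the neighbours. I lower and grip.

>>> send_rows(deltas=[{"dx": 0,"dy": 0,"dz": -25,"rx": 0,"ry": 0,"rz": 0},{"dx": 0,"dy": 0,"dz": -50,"rx": 0,"ry": 0,"rz": 0},{"dx": 0,"dy": 0,"dz": -67,"rx": 0,"ry": 0,"rz": 0},{"dx": 0,"dy": 0,"dz": -68,"rx": 0,"ry": 0,"rz": 0},{"dx": 0,"dy": 0,"dz": -68,"rx": 0,"ry": 0,"rz": 0}])

```text
clock: 3.32
tcp_pos: [0.5096, 0.2441, 0.1307]
orientation: [-3.138, -0.125, -0.002]
contact_force: [-0.2, -1.2, 0.5]
grip_width: 0.0552
gripper_force: 0.0
```

>>> send_rows(deltas=[{"dx": 0,"dy": 0,"dz": 0,"rx": 0,"ry": 0,"rz": 0},{"dx": 0,"dy": 0,"dz": 0,"rx": 0,"ry": 0,"rz": 0},{"dx": 0,"dy": 0,"dz": 0,"rx": 0,"ry": 0,"rz": 0},{"dx": 0,"dy": 0,"dz": 0,"rx": 0,"ry": 0,"rz": 0},{"dx": 0,"dy": 0,"dz": 0,"rx": 0,"ry": 0,"rz": 0}], jaw=5, newtons=80)

```text
clock: 3.73
tcp_pos: [0.5098, 0.2438, 0.1311]
orientation: [-3.139, -0.124, -0.004]
contact_force: [-1.2, -2.6, 7.4]
grip_width: 0.0168
gripper_force: 78.1
```

```bash
python3 -c "
from st import *; st()"
```

```text
t 3.73 tcp [509.8 243.8 131.1] yaw_y -85.5 z [ 0.002  0.001 -1.   ] F [-1.2 -2.6  7.4] M [-0.26  0.22  0.1 ] w 16.8 g 78.1 q [-0.24  0.46 -0.4   1.9   0.24  0.82 -2.26]
```

>>> send_rows(deltas=[{"dx": 0,"dy": 0,"dz": 15,"rx": 0,"ry": 0,"rz": 0},{"dx": 0,"dy": 0,"dz": 45,"rx": 0,"ry": 0,"rz": 0},{"dx": 0,"dy": 0,"dz": 80,"rx": 0,"ry": 0,"rz": 0},{"dx": 0,"dy": 0,"dz": 115,"rx": 0,"ry": 0,"rz": 0},{"dx": 0,"dy": 0,"dz": 145,"rx": 0,"ry": 0,"rz": 0}])

```text
clock: 4.15
tcp_pos: [0.5083, 0.2436, 0.2764]
orientation: [-3.139, -0.126, -0.0]
contact_force: [0.6, 0.5, -4.4]
grip_width: 0.0168
gripper_force: 79.2
```

>>> send_rows(deltas=[{"dx": 2,"dy": -20,"dz": 0,"rx": 0,"ry": 0,"rz": 4},{"dx": 5,"dy": -60,"dz": 0,"rx": 0,"ry": 0,"rz": 8},{"dx": 8,"dy": -100,"dz": 0,"rx": 0,"ry": 0,"rz": 12},{"dx": 12,"dy": -140,"dz": 0,"rx": 0,"ry": 0,"rz": 16},{"dx": 16,"dy": -180,"dz": 0,"rx": 0,"ry": 0,"rz": 20}])

```text
clock: 4.57
tcp_pos: [0.5238, 0.0618, 0.2741]
orientation: [3.068, 0.675, -0.001]
contact_force: [1.0, -0.2, -5.1]
grip_width: 0.0168
gripper_force: 79.1
```

>>> send_rows(deltas=[{"dx": 4,"dy": -40,"dz": 0,"rx": 0,"ry": 0,"rz": 0},{"dx": 8,"dy": -80,"dz": 0,"rx": 0,"ry": 0,"rz": 0},{"dx": 12,"dy": -120,"dz": 0,"rx": 0,"ry": 0,"rz": 0},{"dx": 16,"dy": -160,"dz": 0,"rx": 0,"ry": 0,"rz": 0},{"dx": 20,"dy": -200,"dz": 0,"rx": 0,"ry": 0,"rz": 0}])

```text
clock: 4.98
tcp_pos: [0.5439, -0.1382, 0.2741]
orientation: [-3.069, -0.669, 0.001]
contact_force: [1.2, -0.1, -5.0]
grip_width: 0.0163
gripper_force: 79.1
```

>>> send_rows(deltas=[{"dx": 1,"dy": -30,"dz": 0,"rx": 0,"ry": 0,"rz": 0},{"dx": 2,"dy": -52,"dz": 0,"rx": 0,"ry": 0,"rz": 0},{"dx": 3,"dy": -62,"dz": -10,"rx": 0,"ry": 0,"rz": 0},{"dx": 3,"dy": -62,"dz": -30,"rx": 0,"ry": 0,"rz": 0},{"dx": 3,"dy": -62,"dz": -45,"rx": 0,"ry": 0,"rz": 0}])

```text
clock: 5.4
tcp_pos: [0.547, -0.1984, 0.2276]
orientation: [-3.069, -0.666, 0.001]
contact_force: [-0.2, 1.2, -4.8]
grip_width: 0.0165
gripper_force: 79.0
```

Run:
```python
from st import *; st()
for n in('side','top'):
    f=grab(n); P=cloud(f); z=P[...,2]; np.savez(n+'1.npz',P=P,f=f['frame'])
    c=f['frame'][60:190,240:400] if n=='side' else f['frame'][120:270,280:440]
    cv2.imwrite(f'pics/{n}2.png',cv2.resize(c,(480,int(480*c.shape[0]/c.shape[1]))))
a=cv2.imread('pics/side2.png');b=cv2.imread('pics/top2.png'); cv2.imwrite('pics/c2.png',np.hstack([a[:390],cv2.resize(b,(312,390))[:a.shape[0]]]) if 0 else a)
```

```text
t 5.4 tcp [ 547.  -198.4  227.6] yaw_y -65.5 z [-0.001  0.001 -1.   ] F [-0.2  1.2 -4.8] M [ 0.1   0.07 -0.06] w 16.5 g 79.0 q [ 0.44  0.35 -0.26  1.78  0.1   1.02 -0.99]
```

View pics/c2.png

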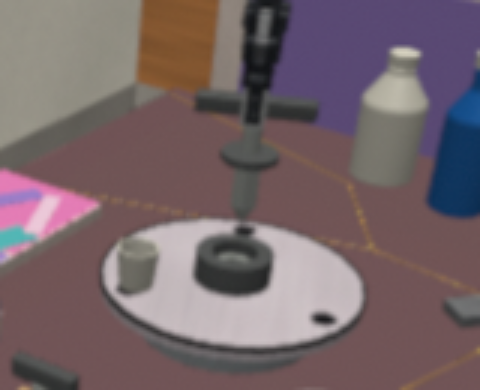

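The crop shows the key hanging in the gripper, tip (243,215) above the hub (235,262). It may lean slightly, so I check that and the offset numerically.

```bash
python3 - <<'E'
from st import *
for n in('side','top'):
    P=np.load(n+'1.npz')['P'].reshape(-1,3); P=P[np.isfinite(P[:,0])]
    q=P[(np.hypot(P[:,0]-.547,P[:,1]+.198)<.07)]
    for lo,hi in((.12,.13),(.13,.145),(.145,.16),(.16,.178),(.18,.193),(.196,.215),(.22,.25)):
        s=q[(q[:,2]>lo)&(q[:,2]<hi)]
        if len(s)>4: print(n,lo,len(s),(s.mean(0)*1e3).round(1),'hull',[np.round(x,1) for x in cv2.minAreaRect((s[:,:2]*1e3).astype(np.float32))])
    s=q[(q[:,2]>.221)&(q[:,2]<.25)]
    if n=='side':
        v=np.load('side1.npz')
E
python3 - <<'E'
# projected model axis vs image: centre column of shank per row compared with vertical key model
import sys; sys.path.insert(0,'.')
from h import *
import os; os.chdir('.')
f=grab('side')
P=cloud(f); near=(np.hypot(P[...,0]-.547,P[...,1]+.198)<.03)
def pj(w): return cv2.projectPoints((np.array(w,float)-f['t'])@f['R'],np.zeros(3),np.zeros(3),f['K'],f['D'])[0].reshape(-1,2)
for zz in(.135,.145,.155,.165,.175):
    u,v=pj([[.547,-.1984,zz]])[0]; row=int(round(v)); 
    c=np.where(near[row]&(P[row][:,2]>.1))[0]; print(zz,'pred',u.round(1),row,'seen',c.min() if len(c) else None,c.max() if len(c) else None,(c.min()+c.max())/2 if len(c) else None)
print('1mm =',np.linalg.norm(pj([[.557,-.1984,.15]])-pj([[.547,-.1984,.15]]))/10,'px')
E
```

```text
side 0.12 9 [ 544.6 -196.2  127. ] hull [array([ 543.5, -196.3]), array([14.1,  7. ]), np.float64(41.0)]
side 0.13 27 [ 543.5 -190.   139.1] hull [array([ 542.1, -189.6]), array([20.1,  9.2]), np.float64(33.3)]
side 0.145 45 [ 542.6 -189.6  152.8] hull [array([ 541.9, -187.5]), array([23.5, 14.7]), np.float64(24.4)]
side 0.16 46 [ 543.1 -190.   168.1] hull [array([ 542.5, -191.8]), array([25.8, 12.6]), np.float64(41.7)]
side 0.18 139 [ 543.1 -189.9  189.5] hull [array([ 546.9, -197.5]), array([53.2, 55.4]), np.float64(27.5)]
side 0.196 42 [ 544.3 -192.5  205. ] hull [array([ 544.7, -192.7]), array([16.9,  9.4]), np.float64(23.2)]
side 0.22 346 [ 542.6 -190.1  237.2] hull [array([ 543.6, -191.8]), array([107.6,  37.8]), np.float64(30.3)]
top 0.18 82 [ 544.2 -187.5  184.9] hull [array([ 540.1, -186.1]), array([52.9, 25.6]), np.float64(23.8)]
top 0.22 273 [ 544.3 -193.2  235.7] hull [array([ 542.2, -191.6]), array([109.3,  28.3]), np.float64(24.2)]
0.135 pred 320.3 128 seen 317 325 321.0
0.145 pred 320.7 125 seen 317 325 321.0
0.155 pred 321.2 122 seen 318 325 321.5
0.165 pred 321.6 118 seen 318 326 322.0
0.175 pred 322.0 115 seen 315 331 323.0
1mm = 0.3241384102303689 px
```

>>> send_rows(deltas=[{"dx": 1,"dy": 0.5,"dz": -20,"rx": 0,"ry": 0,"rz": 0},{"dx": 1,"dy": 0.5,"dz": -40,"rx": 0,"ry": 0,"rz": 0},{"dx": 1,"dy": 0.5,"dz": -52,"rx": 0,"ry": 0,"rz": 0},{"dx": 1,"dy": 0.5,"dz": -60,"rx": 0,"ry": 0,"rz": 0},{"dx": 1,"dy": 0.5,"dz": -60,"rx": 0,"ry": 0,"rz": 0}])

```text
clock: 5.97
tcp_pos: [0.548, -0.1972, 0.1682]
orientation: [-3.068, -0.669, 0.003]
contact_force: [0.1, -0.5, -5.1]
grip_width: 0.0166
gripper_force: 79.1
```

>>> send_rows(deltas=[{"dx": 0,"dy": 0,"dz": -3,"rx": 0,"ry": 0,"rz": 0},{"dx": 0,"dy": 0,"dz": -6,"rx": 0,"ry": 0,"rz": 0},{"dx": 0,"dy": 0,"dz": -9,"rx": 0,"ry": 0,"rz": 0},{"dx": 0,"dy": 0,"dz": -10,"rx": 0,"ry": 0,"rz": 0}])

```text
clock: 6.3
tcp_pos: [0.5489, -0.1978, 0.1595]
orientation: [3.069, 0.668, 0.001]
contact_force: [0.5, 0.2, -3.6]
grip_width: 0.0164
gripper_force: 79.2
```

```bash
python3 -c "
from st import *; st()"
```

```text
t 6.3 tcp [ 548.9 -197.8  159.5] yaw_y -65.4 z [ 0.001 -0.    -1.   ] F [ 0.5  0.2 -3.6] M [-0.01 -0.03  0.04] w 16.4 g 79.2 q [ 0.43  0.43 -0.25  1.84  0.13  0.88 -1.02]
```

>>> send_rows(deltas=[{"dx": 0,"dy": 0,"dz": -2,"rx": 0,"ry": 0,"rz": 0},{"dx": 0,"dy": 0,"dz": -4,"rx": 0,"ry": 0,"rz": 0},{"dx": 0,"dy": 0,"dz": -6,"rx": 0,"ry": 0,"rz": 0},{"dx": 0,"dy": 0,"dz": -6,"rx": 0,"ry": 0,"rz": 0}])

```text
clock: 6.63
tcp_pos: [0.5485, -0.1978, 0.1529]
orientation: [-3.069, -0.668, 0.001]
contact_force: [-0.1, -0.0, -4.9]
grip_width: 0.0165
gripper_force: 79.2
```

```bash
python3 -c "
from st import *; st()"
```

```text
t 6.63 tcp [ 548.5 -197.8  152.9] yaw_y -65.4 z [-0.001  0.    -1.   ] F [-0.1 -0.  -4.9] M [-0.04  0.01 -0.04] w 16.5 g 79.2 q [ 0.43  0.44 -0.24  1.85  0.14  0.87 -1.02]
```

No resistance 9 mm past the ledge stop, so it is in the hexagon. I continue down to about 132.

>>> send_rows(deltas=[{"dx": 0,"dy": 0,"dz": -4,"rx": 0,"ry": 0,"rz": 0},{"dx": 0,"dy": 0,"dz": -8,"rx": 0,"ry": 0,"rz": 0},{"dx": 0,"dy": 0,"dz": -12,"rx": 0,"ry": 0,"rz": 0},{"dx": 0,"dy": 0,"dz": -15,"rx": 0,"ry": 0,"rz": 0}])

```text
clock: 6.97
tcp_pos: [0.5485, -0.1977, 0.1376]
orientation: [-3.069, -0.669, 0.001]
contact_force: [-0.2, 0.0, -4.8]
grip_width: 0.0166
gripper_force: 79.3
```

>>> send_rows(deltas=[{"dx": 0,"dy": 0,"dz": -2,"rx": 0,"ry": 0,"rz": 0},{"dx": 0,"dy": 0,"dz": -4,"rx": 0,"ry": 0,"rz": 0},{"dx": 0,"dy": 0,"dz": -5,"rx": 0,"ry": 0,"rz": 0},{"dx": 0,"dy": 0,"dz": -5,"rx": 0,"ry": 0,"rz": 0}])

```text
clock: 7.3
tcp_pos: [0.5486, -0.1978, 0.1331]
orientation: [-3.069, -0.668, 0.0]
contact_force: [-0.5, -0.2, -4.3]
grip_width: 0.0166
gripper_force: 79.3
```

```bash
python3 -c "
from st import *; st()"
```

```text
t 7.3 tcp [ 548.6 -197.8  133.1] yaw_y -65.4 z [-0.  0. -1.] F [-0.5 -0.2 -4.3] M [-0.01 -0.03  0.01] w 16.6 g 79.3 q [ 0.43  0.47 -0.24  1.86  0.15  0.83 -1.03]
```

>>> send_rows(deltas=[{"dx": 0,"dy": 0,"dz": -1,"rx": 0,"ry": 0,"rz": 0},{"dx": 0,"dy": 0,"dz": -1.5,"rx": 0,"ry": 0,"rz": 0}])

```text
clock: 7.47
tcp_pos: [0.5489, -0.1979, 0.1319]
orientation: [3.069, 0.668, 0.001]
contact_force: [-0.2, 0.2, -4.3]
grip_width: 0.0161
gripper_force: 79.3
```

>>> send_rows(deltas=[{"dx": 0,"dy": 0,"dz": 0,"rx": 0,"ry": 0,"rz": 0},{"dx": 0,"dy": 0,"dz": 0,"rx": 0,"ry": 0,"rz": 0},{"dx": 0,"dy": 0,"dz": 0,"rx": 0,"ry": 0,"rz": 0},{"dx": 0,"dy": 0,"dz": 0,"rx": 0,"ry": 0,"rz": 0},{"dx": 0,"dy": 0,"dz": 0,"rx": 0,"ry": 0,"rz": 0}], jaw=55)

```text
clock: 7.88
tcp_pos: [0.5491, -0.1979, 0.1322]
orientation: [3.069, 0.668, 0.001]
contact_force: [-0.1, 0.4, -0.3]
grip_width: 0.0552
gripper_force: 0.0
```

>>> send_rows(deltas=[{"dx": 0,"dy": 0,"dz": 15,"rx": 0,"ry": 0,"rz": 0},{"dx": 0,"dy": 0,"dz": 40,"rx": 0,"ry": 0,"rz": 0},{"dx": 0,"dy": 0,"dz": 75,"rx": 0,"ry": 0,"rz": 0},{"dx": 0,"dy": 0,"dz": 110,"rx": 0,"ry": 0,"rz": 0},{"dx": 0,"dy": 0,"dz": 120,"rx": 0,"ry": 0,"rz": 0}])

```text
clock: 8.3
tcp_pos: [0.5513, -0.1983, 0.2577]
orientation: [3.066, 0.668, 0.012]
contact_force: [-0.0, -0.4, 0.5]
grip_width: 0.0547
gripper_force: 0.0
```

Run:
```python
from st import *; st()
f=grab('side'); P=cloud(f).reshape(-1,3); cv2.imwrite('pics/s3.png',cv2.resize(f['frame'][60:190,240:400],None,fx=3,fy=3))
q=P[np.hypot(P[:,0]-.548,P[:,1]+.198)<.062]; s=q[(q[:,2]>.125)&(q[:,2]<.16)]; print(len(s),s.mean(0).round(4),cv2.minAreaRect((s[:,:2]*1e3).astype(np.float32)),np.percentile(s[:,2],95))
```

```text
t 8.3 tcp [ 551.3 -198.3  257.7] yaw_y -65.4 z [ 0.008 -0.002 -1.   ] F [-0.  -0.4  0.5] M [ 0.01 -0.07  0.01] w 54.7 g 0.0 q [ 0.44  0.33 -0.26  1.75  0.09  1.07 -0.99]
306 [ 0.546  -0.193   0.1414] ((548.1068725585938, -195.92149353027344), (109.24532318115234, 24.56144142150879), 26.051349639892578) 0.1486925874977406
```

View pics/s3.png

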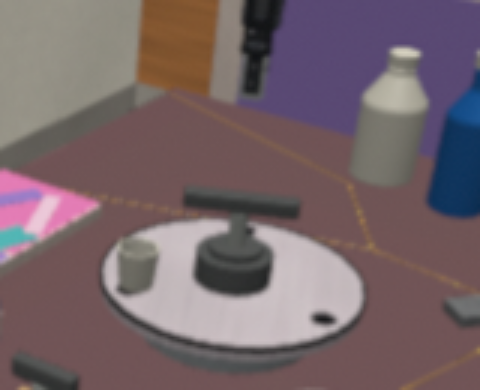

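The crop shows the key standing upright with its collar (232,245) down on the hub and its bar at (240,202). The bar top at z ≈ 0.147 matches fully home, and the gripper is clear. I hand in.

```bash
python3 -c "
from bench import r; print(r.hand_in())"
```

```text
the job is handed in; nothing more can be done
None
```

The big T-key stands by itself fully home in the hub socket, collar down on the hub and gripper clear. I handed the job in at about 8.4 s; the hand-in returned no verdict.

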